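# Pack the glue tubes into the kit tray, caps all one way

### The job

Pack one glue tube into each of the three lanes of the white kit tray, each lying flat on the floor of its lane with its cap towards the tray's blue end. The tube that already lies in the tray is the wrong way round, so it has to be turned end for end. That uses three of the four tubes in reach (the one in the far left corner of the table is no part of this): leave the spare one on the table clear of the tray, and do not push about the jars or the tape roll.

Things in the scene. Friction and masses are not known exactly. Their poses are not given: they have to be found in the camera images.
- kit_tray: White tray fixed to the table at any yaw, 160 x 194 mm, floor 4 mm thick, three lanes 66 mm apart. Origin: centre of the underside; x along the lanes to the blue end, y across them. End walls 18 mm high, 150 mm apart inside; the one at +x is blue with a blue flange out to x = 101 mm. Long sides are open but for ribs at the ends.
- lane_0 (a point): Middle of the floor of the outer lane at y = +66 mm, 4 mm above the table; axes as the tray's. Empty at the start. Lanes are parted only near their ends, by ribs 16 mm high (from the table) and 20 mm long, 48 mm clear between them; within 55 mm of a lane's middle there is bare floor, room for fingers.
- lane_1 (a point): Middle of the floor of the middle lane, otherwise like lane_0. At the start it holds tube_3, cap at the white end.
- lane_2 (a point): Middle of the floor of the outer lane at y = -66 mm, like lane_0. Empty at the start.
- tube_0: On the table at the start, at any yaw, with jar_a standing close beside it: one of four alike red glue tubes (33 to 66 g, face up), a wedge 136 mm long. Tail end flat, 40 mm wide, 3 mm high; middle 31 mm wide, 17 mm high, widest 9 mm up; shoulder (y = 41) 25 mm wide, 27 mm high. Origin: centre of the underside, half way along; y towards the cap, x across, z up.
- cap_0 (a point): In the cap of tube_0, at y = +60 mm, 16.5 mm above the underside; axes as the tube's. The cap is 13 mm across and ends at y = +68 mm, the tail at y = -68 mm. The tube can be pinched across its width anywhere from y = -35 to +38 mm.
- tube_1: On the table at the start, at any yaw, with jar_c standing close beside it: one of four alike red glue tubes (33 to 66 g, face up), a wedge 136 mm long. Tail end flat, 40 mm wide, 3 mm high; middle 31 mm wide, 17 mm high, widest 9 mm up; shoulder (y = 41) 25 mm wide, 27 mm high. Origin: centre of the underside, half way along; y towards the cap, x across, z up.
- cap_1 (a point): In the cap of tube_1, at y = +60 mm, 16.5 mm above the underside; axes as the tube's. The cap is 13 mm across and ends at y = +68 mm, the tail at y = -68 mm. The tube can be pinched across its width anywhere from y = -35 to +38 mm.
- tube_2: On the table at the start, at any yaw, with jar_b standing close beside it: one of four alike red glue tubes (33 to 66 g, face up), a wedge 136 mm long. Tail end flat, 40 mm wide, 3 mm high; middle 31 mm wide, 17 mm high, widest 9 mm up; shoulder (y = 41) 25 mm wide, 27 mm high. Origin: centre of the underside, half way along; y towards the cap, x across, z up.
- cap_2 (a point): In the cap of tube_2, at y = +60 mm, 16.5 mm above the underside; axes as the tube's. The cap is 13 mm across and ends at y = +68 mm, the tail at y = -68 mm. The tube can be pinched across its width anywhere from y = -35 to +38 mm.
- tube_3: In the tray's middle lane at the start, cap at the white end: one of four alike red glue tubes (33 to 66 g, face up), a wedge 136 mm long. Tail end flat, 40 mm wide, 3 mm high; middle 31 mm wide, 17 mm high, widest 9 mm up; shoulder (y = 41) 25 mm wide, 27 mm high. Origin: centre of the underside, half way along; y towards the cap, x across, z up.
- cap_3 (a point): In the cap of tube_3, at y = +60 mm, 16.5 mm above the underside; axes as the tube's. The cap is 13 mm across and ends at y = +68 mm, the tail at y = -68 mm. The tube can be pinched across its width anywhere from y = -35 to +38 mm.
- jar_a: Bystander: white screw-top cream jar with a blue band, 48 mm across, 46 mm high, origin at the centre of its base. Starts about 10 to 15 mm from the side of tube_0, nearer the cap end.
- jar_b: Bystander: white screw-top cream jar with a gold band, 49 mm across, 50 mm high, origin at the centre of its base. Starts about 5 to 12 mm from the side of tube_2, nearer the tail end.
- tape_roll: Bystander: roll of masking tape lying flat, 104 mm across, 25 mm high, origin at the centre of its underside.
- jar_c: Bystander: white screw-top cream jar with a purple band, 48 mm across, 42 mm high, origin at the centre of its base. Starts about 5 to 12 mm from the side of tube_1, nearer the tail end.

How it is judged:
By the outcome, as a careful person would: the job done as asked, in the order asked, and still so for the second after the job is handed in, with the robot touching nothing.
It also fails if it takes over 70 s, if anything falls off the work surface, if the arm or the gripper's body presses on something with over 40 N, if the wrist force passes 120 N, or if a joint passes its speed limit or range.

### The arm

A 7-joint arm with a two-finger parallel gripper is mounted at the origin on a cart in front of the work surface, level with it; the furniture and walls round the work are solid. World frame = base frame: x ahead of the robot, y to its left, z up, the work surface at z = 0. Lengths are in mm, angles in rad, forces in N, time in s.
With the tool pointing down it reaches from about 400 to 875 mm from the base axis. Payload 4.4 kg.
Tool frame: the origin (TCP) lies at the very end of the fingers, on their centre line; the grasp point (between the pads) lies 19 mm behind it; z points along the fingers, y is the line along which they close (so a half turn about z gives the same grasp; the last joint's range is limited). The gripper opens to 85 mm and grips with 20 to 120 N. Pads are 22 mm wide; open, the fingers measure 114 mm over their backs; the gripper's body (76 mm by 85 mm) begins 54 mm behind the grasp point. The pads swing forward as they close: fully open they stand 13 mm farther back than shut.
Start: joints at [-1.236, 0.628, 0.038, 1.517, -0.027, 0.996, -0.02], TCP at [253.579, 598.511, 231.313] pointing down, gripper open.
Joint ranges: [-3.06, 3.06], [-0.37, 2.12], [-1.25, 1.32], [0.18, 2.47], [-1.1, 4.24], [0.23, 1.98], [-2.94, 2.94]. Speed limits (rad/s): [2.57, 2.57, 3.14, 3.14, 3.14, 3.14, 3.14].

### API

Orientations are given as [roll, pitch, yaw] about the fixed x, y, z axes, in that order (R = Rz(yaw) Ry(pitch) Rx(roll)).
In Python, from cell import sensors, get_image, camera_params, order gives the robot as it stands.
- The arm moves only by the shell command python3 -m inch 'ROWS' [OPENING]. ROWS is JSON, a list that holds one entry, the list of rows, each a list of 4 numbers: the shift along the tool's x, y, z in cm, then the turn about the tool's z in degrees. A call has 1 to 8 rows; each row is the pose to reach, as a shift and turn from the pose commanded when the call began, along the tool's axes at that moment; what a row does not reach only later rows make up. A row lasts 1/12 s, in which the tool goes at most 41.7 mm and 7.16 degrees, less where a joint would pass 70% of its speed; a pose out of reach is approached as far as the arm can. A call with a gripper value outside its range is refused whole. OPENING is the finger opening in cm, from 0 to 8.54, set as the call begins (- or left out, the last holds). The fingers move at their own pace and stop on an object; the grip force is fixed at half the most. Time passes only in rows, so rows that repeat a pose let the fingers close. It gives the time, the measured TCP pose, the force, the opening and the grip force at its end, in the units of the state.
- sensors.read_state(): the state, without advancing time (a new reading comes with each control period).
- get_image(name): name is "side" or "top"; returns the picture (400x640x3 uint8, blue, green, red); there is no depth.
- camera_params(name): a dict with "mtx" (3x3 intrinsics, pixels), "D" ([k1, k2, p1, p2, k3] as OpenCV has them; the pictures are not rectified), "rvec" (rotation vector, rad) and "tvec" (3), from world to camera coordinates, as OpenCV has them. Camera axes: x right, y down, z forward; pixel columns grow to the right and rows downward; lengths in mm; the calibration is good to about 2 mm. A picture is of the moment at which its call begins. camera_params takes no time and is no camera call.
- order.finish_job(): hands the job in; it is judged then, once.
The state is a dict: "clock": time; "qpos": joint angles; "qd": joint speeds; "tau": joint torques, N m; "eef_pos": TCP position; "tool_rot": TCP orientation; "force": force on the tool from outside, world axes, zero at the start; "torque": the same for the moment, N m; "width": finger opening in mm; "gripper_force": force on a finger pad.
Only numpy, scipy, OpenCV 4.12 (cv2) and the standard library are available. Lean on these libraries where they do the work, as an engineer would, in place of code of your own. Each camera call takes 0.05 s, during which the arm holds its last target. There are 200 camera calls.

## Working session

There is one attempt and no reset: what is moved stays moved. The work goes in short steps, Python scripts to look and compute and a shell command to move; the robot and the scene stay as the last step left them, time stands still between calls to the robot, and variables do not carry over. Pictures are saved under pics/ and viewed, at most 10 in all, crops included, and the job is handed in when it is done.

```bash
mkdir -p pics; ls; python3 - <<'E'
from cell import *
import cv2
for n in("top","side"):
    cv2.imwrite(f"pics/{n}0.png",get_image(n)); p=camera_params(n); print(n,p)
s=sensors.read_state();print(s['clock'],s['eef_pos'],s['tool_rot'],s['width'])
E
```

```text
pics
top {'mtx': array([[488.79570357,   0.        , 319.71908443],
       [  0.        , 488.79570357, 197.91678225],
       [  0.        ,   0.        ,   1.        ]]), 'D': array([0.04674376, 0.        , 0.        , 0.        , 0.        ]), 'rvec': array([ 2.17555192, -2.11945336,  0.1928908 ]), 'tvec': array([ -27.14077108,  510.83145458, 1470.25652626])}
side {'mtx': array([[494.81026558,   0.        , 328.99372783],
       [  0.        , 494.81026558, 193.60784642],
       [  0.        ,   0.        ,   1.        ]]), 'D': array([0.03663297, 0.        , 0.        , 0.        , 0.        ]), 'rvec': array([ 2.0095013 ,  0.05586114, -0.02362317]), 'tvec': array([-530.83382297,   54.13270106, 1691.23698835])}
0.1 [253.36629588 597.99365906 230.50226595] [-3.13993010e+00  4.31457949e-05  2.74078598e+00] 85.60183656106241
```

View pics/top0.png

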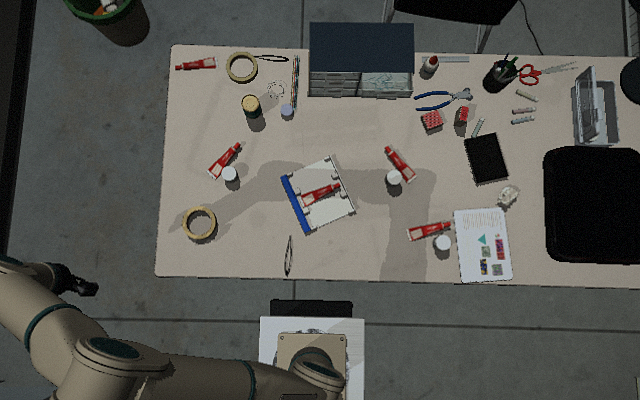

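View pics/side0.png

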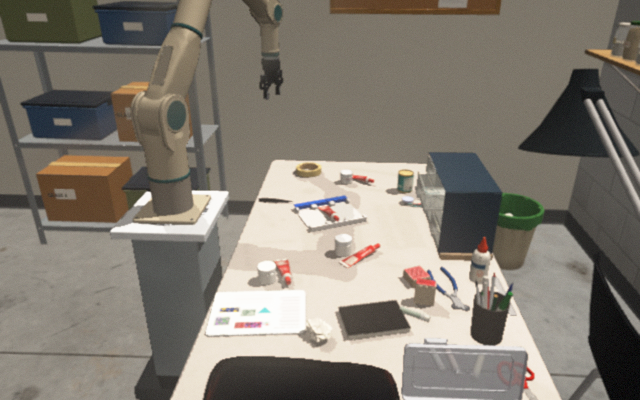

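The top view shows tubes at about (225,160), (400,163) and (430,231), with tray tube_3 at (320,195). The tray's blue end is on its left side, and the jars are at (230,174), (394,177) and (442,242). The side view agrees. Next I'll view enlarged crops.

```bash
python3 - <<'E'
import cv2,numpy as np
a=cv2.imread("pics/top0.png")
c=[cv2.resize(a[y-37:y+37,x-50:x+50],(400,296),interpolation=cv2.INTER_CUBIC) for x,y in((228,163),(398,165),(432,233),(319,194))]
cv2.imwrite("pics/crops.png",np.vstack([np.hstack(c[:2]),np.hstack(c[2:])]))
E
```

```text
(no output)
```

View pics/crops.png

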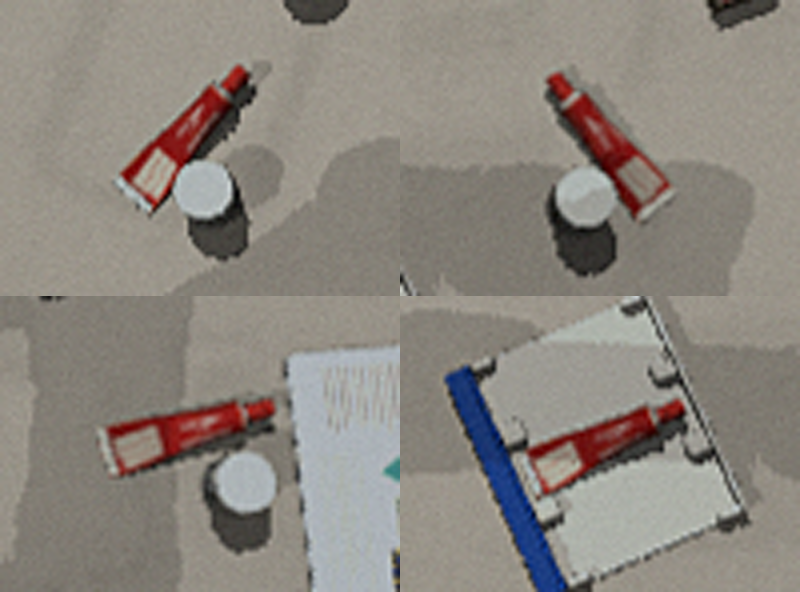

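The crops show each cap at the narrow red end. In full-image pixels the caps are at about (239,143) for the left tube, (389,145) for the right tube, (450,225) for the near tube and (341,185) for tube_3. The blue strip runs from (283,176) to (306,231).

```bash
cat > h.py <<'E'
import cv2,numpy as np
from cell import *
def cam(n):
    p=camera_params(n);R=cv2.Rodrigues(p['rvec'])[0];return p['mtx'],p['D'],R,-R.T@p['tvec']
def ray(n,px):
    K,D,R,C=cam(n);u=cv2.undistortPoints(np.float64(px).reshape(-1,1,2),K,D).reshape(-1,2)
    return C,np.c_[u,np.ones(len(u))]@R
def onz(n,px,z):
    C,d=ray(n,px);return C+d*((np.asarray(z)-C[2])/d[:,2])[:,None]
def blobs(img,kind,amin=60):
    h,s,v=cv2.split(cv2.cvtColor(img,cv2.COLOR_BGR2HSV))
    m=((h<8)|(h>172))&(s>130)&(v>50) if kind=='red' else (h>105)&(h<130)&(s>140)&(v>50)
    m=cv2.morphologyEx(m.astype('uint8'),cv2.MORPH_CLOSE,np.ones((3,3)))
    n,l,st,c=cv2.connectedComponentsWithStats(m)
    return [np.argwhere(l==i)[:,::-1].astype(float) for i in range(1,n) if st[i,4]>amin]
def tube(px,dz=0):
    # wedge: fit axis with the hull's filled area; cap end is the narrow one
    hull=cv2.convexHull(px.astype(np.int32));m=np.zeros((400,640),'uint8');cv2.fillPoly(m,[hull],1)
    q=np.argwhere(m)[:,::-1].astype(float);c=q.mean(0);a=np.linalg.svd(q-c,full_matrices=False)[2][0]
    t=(q-c)@a
    w=lambda k:np.ptp(((q-c)@[-a[1],a[0]])[k])
    if w(t>t.max()-5)>w(t<t.min()+5): a=-a;t=-t
    e=(q[t>t.max()-1.5]).mean(0)+.3*a; f=(q[t<t.min()+6]).mean(0)
    cap=onz("top",[e],16.5+dz)[0];tl=onz("top",[f],3.+dz)[0]
    d=(cap-tl)[:2];d/=np.linalg.norm(d);o=cap[:2]-68*d
    return e,o,np.arctan2(d[1],d[0]),np.linalg.norm((cap-tl)[:2])
E
python3 - <<'E'
from h import *
a=cv2.imread("pics/top0.png");s=cv2.imread("pics/side0.png")
print(cam("top")[3])
for p in blobs(a,'red'):
    c=p.mean(0)
    if 200<c[0]<460 and 130<c[1]<250:
        e,o,y,L=tube(p,4 if 290<c[0]<350 else 0);print('tube px',e.round(1),o.round(),'capdir deg',np.degrees(y).round(1),L.round())
for n,im in(("top",a),("side",s)):
  for p in blobs(im,'blue',40):
    c=p.mean(0);print(n,c.round(),len(p)); 
    if n=='top' and 270<c[0]<320:
        r=cv2.minAreaRect(p.astype('float32'));b=cv2.boxPoints(r);print(r)
        for z in(0,18):print(z,onz(n,b,z).round(1).tolist())
    if n=='side' and 290<c[0]<350 and 195<c[1]<215:
        b=cv2.boxPoints(cv2.minAreaRect(p.astype('float32')))
        for z in(0,18):print(z,onz(n,b,z).round(1).tolist())
w=[[328.5,156.5],[355,213]];print('white corners',onz("top",w,18).round(1).tolist())
j=[[178+202/4,126+188/4],[348+185/4,128+197/4],[382+246/4,196+186/4]];print('jars',onz("top",j,[46,46,46]).round().tolist())
print('tails',onz("top",[[178+136/4,126+195/4],[348+255/4,128+205/4],[382+105/4,196+155/4]],1.5).round().tolist())
E
```

```text
[ 271.59176887   13.39472379 1532.77465464]
tube px [237.9 143.5] [630. 293.] capdir deg -38.6 118.0
tube px [385.8 146.9] [ 635. -266.] capdir deg 40.5 116.0
tube px [338.4 183.9] [531. -11.] capdir deg -63.6 115.0
tube px [449.3 223.3] [ 430. -355.] capdir deg -76.1 114.0
top [432.  93.] 75
top [433. 106.] 77
top [295. 203.] 398
((295.00469970703125, 203.27735900878906), (60.62675857543945, 6.673518180847168), 66.19405364990234)
0 [[582.3, 114.8, 0.0], [591.7, 95.6, 0.0], [416.1, 12.6, 0.0], [407.2, 31.5, 0.0]]
18 [[578.7, 113.6, 18.0], [587.9, 94.7, 18.0], [414.4, 12.6, 18.0], [405.6, 31.3, 18.0]]
side [319. 201.] 89
0 [[408.5, 66.7, 0.0], [578.3, 144.9, 0.0], [580.1, 126.0, 0.0], [411.8, 49.2, 0.0]]
18 [[412.9, 30.7, 18.0], [578.8, 107.1, 18.0], [580.6, 88.6, 18.0], [416.2, 13.6, 18.0]]
white corners [[649.3, -38.9, 18.0], [470.4, -125.7, 18.0]]
jars [[581.0, 270.0, 46.0], [582.0, -244.0, 46.0], [384.0, -394.0, 46.0]]
tails [[583.0, 329.0, 2.0], [586.0, -308.0, 2.0], [408.0, -296.0, 2.0]]
```

```bash
python3 - <<'E'
from h import *
p=camera_params("top");a=cv2.imread("pics/top0.png")
n=np.array([-.433,.901]);t=np.array([-n[1],n[0]])  # tray y
c=np.array([531,-13.])
def samp(P):
    q=cv2.projectPoints(np.float64(P),p['rvec'],p['tvec'],p['mtx'],p['D'])[0].reshape(-1,1,2).astype('float32')
    return cv2.remap(a,q,None,cv2.INTER_LINEAR).reshape(-1,3)
for lo in(-70,-100),(70,110):
  pass
for s in list(range(-96,-60,2))+list(range(60,112,2)):
    v=np.mean([samp([[*(c+s*n+y*t),18.]])[0] for y in range(-80,81,4) if abs(y)>28],0);print(s,v.round().astype(int),end='; ')
print()
for y in list(range(-110,-84,2))+list(range(84,110,2)):
    v=np.mean([samp([[*(c+s*n+y*t),4.]])[0] for s in range(-45,46,5)],0);print(y,v.round().astype(int),end='; ')
E
```

```text
-96 [121 131 135]; -94 [115 125 129]; -92 [113 121 126]; -90 [112 121 126]; -88 [112 121 125]; -86 [111 120 124]; -84 [114 122 125]; -82 [127 133 134]; -80 [140 145 144]; -78 [113 117 116]; -76 [89 94 94]; -74 [124 130 129]; -72 [150 158 156]; -70 [152 159 158]; -68 [153 161 159]; -66 [153 161 159]; -64 [151 159 157]; -62 [151 158 157]; 60 [150 157 156]; 62 [146 153 153]; 64 [142 149 150]; 66 [142 151 152]; 68 [142 152 154]; 70 [133 141 143]; 72 [113 103  99]; 74 [104  59  39]; 76 [105  43  14]; 78 [106  45  17]; 80 [119  55  24]; 82 [122  57  26]; 84 [121  57  26]; 86 [121  57  26]; 88 [123  57  25]; 90 [123  55  23]; 92 [114  52  23]; 94 [91 57 43]; 96 [84 86 88]; 98 [114 127 134]; 100 [130 142 148]; 102 [129 139 145]; 104 [128 138 143]; 106 [128 138 142]; 108 [128 137 142]; 110 [128 137 142]; 
-110 [131 141 146]; -108 [131 140 146]; -106 [129 139 144]; -104 [127 137 143]; -102 [126 136 141]; -100 [138 146 149]; -98 [154 160 159]; -96 [162 169 167]; -94 [163 170 168]; -92 [160 168 166]; -90 [159 166 165]; -88 [157 165 164]; -86 [156 164 163]; 84 [169 176 173]; 86 [169 177 174]; 88 [170 178 175]; 90 [174 180 177]; 92 [163 168 165]; 94 [128 133 131]; 96 [106 112 114]; 98 [111 121 126]; 100 [129 140 146]; 102 [135 145 151]; 104 [134 144 150]; 106 [134 144 149]; 108 [134 144 150];
```

```bash
cat > d.py <<'E'
# usage: d.py x y z yawdeg -> shift in tool cm, turn deg, from measured pose
import sys,numpy as np
from cell import sensors
from scipy.spatial.transform import Rotation as R
x,y,z,w=map(float,sys.argv[1:5]);s=sensors.read_state();p=s['eef_pos'];r=s['tool_rot']
d=R.from_euler('xyz',r).inv().apply(np.array([x,y,z])-p)/10
print('shift',d.round(2),'turn',round((np.degrees(r[2])-w)%360,1),'or',round((np.degrees(r[2])-w)%360-360,1),'| pos',p.round(1),'yaw',np.degrees(r[2]).round(1),'j7',round(s['qpos'][6],2),'w',round(s['width'],1),'t',round(s['clock'],2),'F',np.round(s['force'],1))
E
python3 -m inch '[[[-4,-1.1,1,7],[-8,-2.2,2,14],[-12,-3.4,3,21],[-16,-4.6,4,28],[-20,-5.7,5,35],[-24,-6.9,6,42],[-28,-8,7,49],[-32,-9.2,8,56]]]'
python3 d.py 650 276 100 -38
```

```text
clock: 0.77
eef_pos: [506.5, 393.2, 152.7]
tool_rot: [-3.141, 0.0, 1.758]
force: [0.5, 1.8, 1.3]
width: 85.4
gripper_force: 0.0
shift [-14.18  11.93   5.26] turn 138.7 or -221.3 | pos [506.5 393.2 152.7] yaw 100.7 j7 -0.3 w 85.4 t 0.77 F [0.5 1.8 1.3]
```

```bash
python3 -m inch '[[[-2,2,1,7],[-5,4,2,14],[-8,6.5,3,21],[-11,9,4,28],[-14.2,11.9,5.3,35],[-14.2,11.9,5.3,42],[-14.2,11.9,5.3,49],[-14.2,11.9,5.3,56]]]' 6
python3 -m inch '[[[0,0,0,7],[0,0,0,14],[0,0,0,21],[0,0,0,28],[0,0,0,35],[0,0,0,42],[0,0,0,49],[0,0,0,56]]]'
python3 -m inch '[[[0,0,0,7],[0,0,0,14],[0,0,0,21],[0,0,0,26.7]]]'
python3 d.py 650 276 30 -38
python3 - <<'E'
from h import *
a=get_image("top");q,=cv2.projectPoints(np.float64([[633,290,10]]),*[camera_params("top")[k] for k in("rvec","tvec","mtx","D")])[0]
x,y=q[0].astype(int);t=cv2.resize(a[y-37:y+37,x-40:x+40],(560,518),interpolation=cv2.INTER_CUBIC);cv2.imwrite("pics/t1.png",t);print(x,y)
E
```

```text
clock: 1.43
eef_pos: [649.7, 276.3, 99.2]
tool_rot: [-3.141, 0.002, 0.778]
force: [-0.1, 0.7, 0.4]
width: 60.1
gripper_force: 0.0
clock: 2.1
eef_pos: [649.0, 278.1, 99.8]
tool_rot: [3.141, 0.001, -0.197]
force: [-0.1, 0.1, 0.3]
width: 59.9
gripper_force: 0.0
clock: 2.43
eef_pos: [649.0, 278.2, 99.7]
tool_rot: [3.141, 0.001, -0.663]
force: [-0.8, -0.2, -0.0]
width: 59.6
gripper_force: 0.0
shift [0.22 0.1  6.97] turn 0.0 or -360.0 | pos [649.  278.2  99.7] yaw -38.0 j7 -2.05 w 59.6 t 2.43 F [-0.8 -0.2 -0. ]
224 159
```

View pics/t1.png

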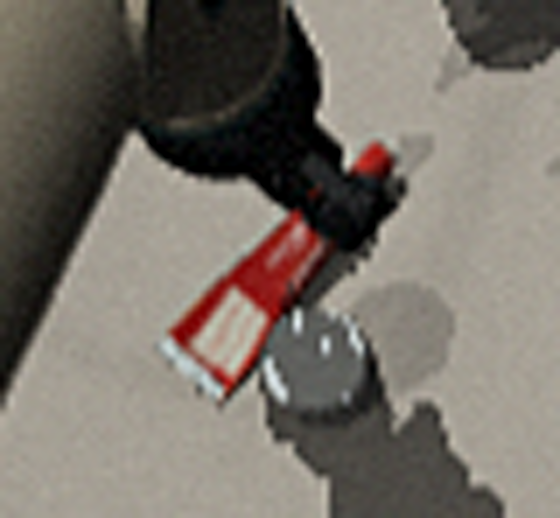

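The crop shows the gripper over the red tube near its shoulder, with the tail at crop (195,365). The jar at (315,365) is clear of the fingers, so I'll descend and grip.

```bash
python3 -m inch '[[[0.2,0.1,3,0],[0.2,0.1,5.5,0],[0.2,0.1,7.5,0],[0.2,0.1,9,0],[0.2,0.1,9.6,0],[0.2,0.1,9.6,0]]]'
python3 -m inch '[[[0,0,0,0],[0,0,0,0],[0,0,0,0],[0,0,0,0],[0,0,0,0],[0,0,0,0]]]' 0
python3 d.py 650 276 100 -38
```

```text
clock: 2.98
eef_pos: [649.4, 275.7, 2.7]
tool_rot: [3.139, 0.002, -0.657]
force: [-0.1, -0.1, -0.2]
width: 60.1
gripper_force: 0.0
clock: 3.48
eef_pos: [651.6, 276.0, 6.4]
tool_rot: [-3.139, -0.002, -0.657]
force: [-1.2, -0.0, 7.2]
width: 25.3
gripper_force: 58.7
shift [-0.11  0.08 -9.36] turn 0.3 or -359.7 | pos [651.6 276.    6.4] yaw -37.7 j7 -1.98 w 25.3 t 3.48 F [-1.2 -0.   7.2]
```

```bash
python3 -m inch '[[[0,0,-2,0],[0,0,-5,0],[0,0,-8,0],[0,0,-9.5,-5],[0,0,-9.5,-12],[0,0,-9.5,-19],[0,0,-9.5,-26],[0,0,-9.5,-33]]]'
python3 d.py 585.4 32.5 100 115.6
```

```text
clock: 4.15
eef_pos: [650.5, 276.2, 100.1]
tool_rot: [-3.141, -0.001, -0.075]
force: [0.1, -0.8, -1.4]
width: 24.9
gripper_force: 58.8
shift [-4.660e+00  2.479e+01 -1.000e-02] turn 240.1 or -119.9 | pos [650.5 276.2 100.1] yaw -4.3 j7 -1.54 w 24.9 t 4.15 F [ 0.1 -0.8 -1.4]
```

```bash
python3 -m inch '[[[-0.5,3,0,-7],[-1,6,0,-14],[-1.6,9,0,-21],[-2.2,12,0,-28],[-2.8,15,0,-35],[-3.4,18,0,-42],[-4,21,0,-49],[-4.7,24.8,0,-56]]]'
python3 -m inch '[[[0,0,0,-7],[0,0,0,-14],[0,0,0,-21],[0,0,0,-28],[0,0,0,-35],[0,0,0,-42],[0,0,0,-49],[0,0,0,-56]]]'
python3 -m inch '[[[0,0,0,-7],[0,0,0,-7.9],[0,0,0,-7.9]]]'
python3 d.py 585.4 32.5 8 115.6
python3 - <<'E'
from h import *
a=get_image("top");b=get_image("side")
cv2.imwrite("pics/p1.png",np.hstack([cv2.resize(a[140:240,260:380],(480,400),interpolation=cv2.INTER_CUBIC),cv2.resize(b[150:240,280:375],(320,303),interpolation=cv2.INTER_CUBIC)[:400] if 0 else cv2.resize(b[140:240,290:370],(320,400),interpolation=cv2.INTER_CUBIC)]))
E
```

```text
clock: 4.82
eef_pos: [583.5, 33.3, 99.9]
tool_rot: [3.141, -0.002, 0.905]
force: [1.2, -0.3, -0.5]
width: 25.1
gripper_force: 58.8
clock: 5.48
eef_pos: [583.7, 32.3, 100.0]
tool_rot: [3.141, 0.001, 1.879]
force: [0.1, -0.3, 0.3]
width: 25.2
gripper_force: 58.8
clock: 5.73
eef_pos: [583.6, 32.3, 99.8]
tool_rot: [3.141, 0.0, 2.008]
force: [-0.1, 0.1, 0.4]
width: 25.4
gripper_force: 58.8
shift [-0.06  0.17  9.18] turn 359.5 or -0.5 | pos [583.6  32.3  99.8] yaw 115.1 j7 0.44 w 25.4 t 5.73 F [-0.1  0.1  0.4]
```

View pics/p1.png

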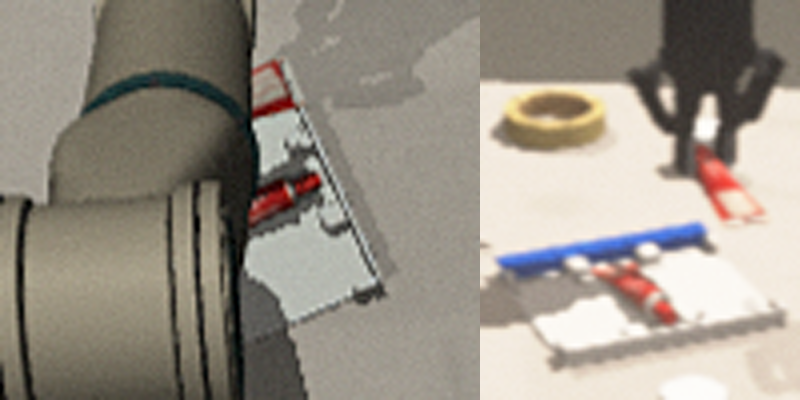

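The crop shows the held tube with its tail edge at about px (333,161) in the top view and (356.7,194) in the side view. I'll triangulate the tail to check for slip or tilt.

```bash
python3 - <<'E'
from h import *
C1,d1=ray("top",[[333,161]]);C2,d2=ray("side",[[356.7,194]])
d1=d1[0];d2=d2[0]
s=np.linalg.lstsq(np.c_[d1,-d2],C2-C1,rcond=None)[0];P=C1+s[0]*d1;Q=C2+s[1]*d2
print(P.round(),Q.round(),onz("top",[[333,161]],95).round())
E
```

```text
[615. -50. 100.] [622. -49. 101.] [[617. -50.  95.]]
```

```bash
python3 -m inch '[[[0,0.1,3,-0.4],[0,0.15,5.5,-0.4],[0,0.15,7.2,-0.4],[0,0.15,7.2,-0.4],[0,0.15,7.2,-0.4]]]'
python3 d.py 585.4 32.5 11 115.6
python3 -m inch '[[[0,0,0.6,0],[0,0,1.2,0],[0,0,1.7,0],[0,0,1.7,0]]]'
python3 d.py 585.4 32.5 11 115.6
```

```text
clock: 6.25
eef_pos: [584.1, 33.2, 26.8]
tool_rot: [-3.14, -0.0, 2.017]
force: [-0.4, -0.1, 0.4]
width: 25.6
gripper_force: 58.8
shift [-0.12  0.09  1.58] turn 360.0 or -0.0 | pos [584.1  33.2  26.8] yaw 115.6 j7 0.46 w 25.6 t 6.25 F [-0.4 -0.1  0.4]
clock: 6.58
eef_pos: [585.3, 33.4, 10.5]
tool_rot: [3.141, 0.0, 2.018]
force: [-0.1, 0.1, -0.8]
width: 24.8
gripper_force: 58.9
shift [-0.08 -0.03 -0.05] turn 0.0 or -360.0 | pos [585.3  33.4  10.5] yaw 115.6 j7 0.46 w 24.8 t 6.58 F [-0.1  0.1 -0.8]
```

```bash
python3 -m inch '[[[0,0,0,0],[0,0,0,0],[0,0,0,0],[0,0,-1,0],[0,0,-3,0],[0,0,-6,0],[0,0,-9,0],[0,0,-9,0]]]' 4.5
python3 d.py 537.7 -24.8 80 115.6
python3 - <<'E'
from h import *
b=get_image("side");a=get_image("top")
cv2.imwrite("pics/p2.png",np.hstack([cv2.resize(a[140:240,260:380],(480,400),interpolation=cv2.INTER_CUBIC),cv2.resize(b[160:240,290:370],(320,400),interpolation=cv2.INTER_CUBIC)]))
E
```

```text
clock: 7.25
eef_pos: [588.7, 33.3, 106.5]
tool_rot: [3.132, 0.004, 2.018]
force: [0.5, -0.2, 0.7]
width: 44.7
gripper_force: 0.0
shift [-3.02 -7.13  2.59] turn 0.0 or -360.0 | pos [588.7  33.3 106.5] yaw 115.6 j7 0.45 w 44.7 t 7.25 F [ 0.5 -0.2  0.7]
```

View pics/p2.png

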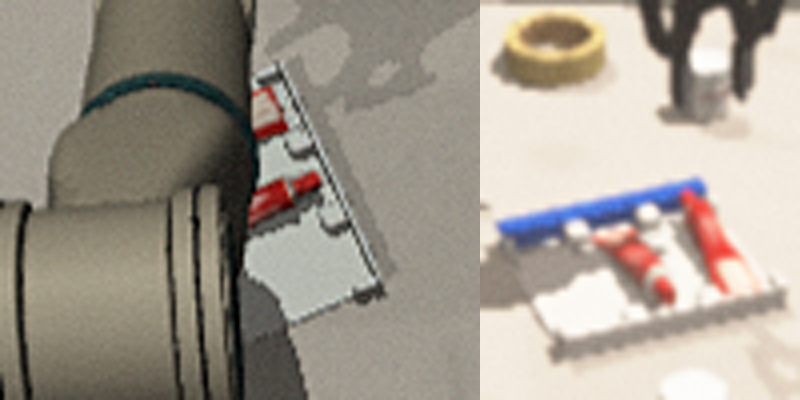

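The tube now lies in lane_2 with its cap at the blue wall (side crop 690,195) and its tail between the ribs. tube_3 is next.

```bash
python3 -m inch '[[[-1.5,-3.5,0,0],[-3,-7,0,0],[-3,-7.1,2,0],[-3,-7.1,4.5,0],[-3,-7.1,7,0],[-3,-7.1,7,0]]]' 5
python3 d.py 537.7 -24.8 10 115.6
```

```text
clock: 7.85
eef_pos: [529.7, -24.5, 26.1]
tool_rot: [-3.133, -0.004, 2.018]
force: [-0.2, 0.2, 0.8]
width: 49.5
gripper_force: 0.0
shift [-0.38  0.72  1.61] turn 0.0 or -360.0 | pos [529.7 -24.5  26.1] yaw 115.6 j7 0.55 w 49.5 t 7.85 F [-0.2  0.2  0.8]
```

```bash
python3 -m inch '[[[0,0,0,0],[0,0,0,0]]]'
python3 d.py 537.7 -24.8 10 115.6
```

```text
clock: 8.02
eef_pos: [533.8, -24.5, 30.7]
tool_rot: [-3.141, -0.0, 2.018]
force: [-0.5, -0.2, 0.9]
width: 50.1
gripper_force: 0.0
shift [-0.2   0.34  2.07] turn 0.0 or -360.0 | pos [533.8 -24.5  30.7] yaw 115.6 j7 0.55 w 50.1 t 8.02 F [-0.5 -0.2  0.9]
```

```bash
python3 -m inch '[[[-0.1,0.2,1,0],[-0.2,0.3,1.8,0],[-0.2,0.3,2.1,0],[-0.2,0.3,2.1,0]]]'
python3 -m inch '[[[0,0,0,0],[0,0,0,0],[0,0,0,0],[0,0,0,0],[0,0,0,0]]]' 0
python3 d.py 529.8 -4.2 80 -64.4
python3 -m inch '[[[0,0,-2,0],[0,0,-5,0],[0,0,-8,0],[0,0,-8,7],[0,0,-8,14],[0,0,-8,21],[0,0,-8,28],[0,0,-8,35]]]'
python3 d.py 529.8 -4.2 80 -64.4
```

```text
clock: 8.35
eef_pos: [537.0, -25.0, 8.8]
tool_rot: [-3.141, -0.0, 2.018]
force: [-0.4, -0.1, 0.1]
width: 50.1
gripper_force: 0.0
clock: 8.77
eef_pos: [537.3, -25.0, 10.0]
tool_rot: [3.141, 0.0, 2.018]
force: [-1.9, -0.1, 6.1]
width: 26.3
gripper_force: 59.0
shift [ 2.2   0.23 -7.  ] turn 180.0 or -180.0 | pos [537.3 -25.   10. ] yaw 115.6 j7 0.56 w 26.3 t 8.77 F [-1.9 -0.1  6.1]
clock: 9.43
eef_pos: [537.4, -25.0, 89.6]
tool_rot: [3.141, -0.0, 1.401]
force: [-0.6, -0.1, -0.4]
width: 26.9
gripper_force: 59.2
shift [ 1.92 -1.1   0.96] turn 144.7 or -215.3 | pos [537.4 -25.   89.6] yaw 80.3 j7 0.13 w 26.9 t 9.43 F [-0.6 -0.1 -0.4]
```

```bash
python3 -m inch '[[[0.5,-0.3,0,7],[1,-0.6,0,14],[1.9,-1.1,0,21],[1.9,-1.1,0,28],[1.9,-1.1,0,35],[1.9,-1.1,0,42],[1.9,-1.1,0,49],[1.9,-1.1,0,56]]]'
python3 -m inch '[[[0,0,0,7],[0,0,0,14],[0,0,0,21],[0,0,0,28],[0,0,0,35],[0,0,0,42],[0,0,0,49],[0,0,0,56]]]'
python3 -m inch '[[[0,0,0,7],[0,0,0,14],[0,0,0,21],[0,0,0,28],[0,0,0,32.7],[0,0,0,32.7],[0,0,0,32.7]]]'
python3 d.py 529.8 -4.2 10.5 -64.4
python3 - <<'E'
from h import *
a=get_image("top");b=get_image("side")
cv2.imwrite("pics/p3.png",np.hstack([cv2.resize(a[140:240,260:380],(480,400),interpolation=cv2.INTER_CUBIC),cv2.resize(b[160:240,290:370],(320,400),interpolation=cv2.INTER_CUBIC)]))
E
```

```text
clock: 10.1
eef_pos: [529.6, -4.3, 89.4]
tool_rot: [3.141, -0.0, 0.424]
force: [0.0, -0.4, -0.4]
width: 26.5
gripper_force: 59.2
clock: 10.77
eef_pos: [529.6, -4.2, 89.4]
tool_rot: [-3.141, -0.0, -0.553]
force: [0.4, -0.9, -0.3]
width: 26.6
gripper_force: 59.3
clock: 11.35
eef_pos: [529.5, -4.3, 89.2]
tool_rot: [3.141, -0.0, -1.115]
force: [0.9, -0.2, -0.9]
width: 26.6
gripper_force: 59.3
shift [ 0.   -0.04  7.87] turn 0.5 or -359.5 | pos [529.5  -4.3  89.2] yaw -63.9 j7 -1.76 w 26.6 t 11.35 F [ 0.9 -0.2 -0.9]
```

View pics/p3.png

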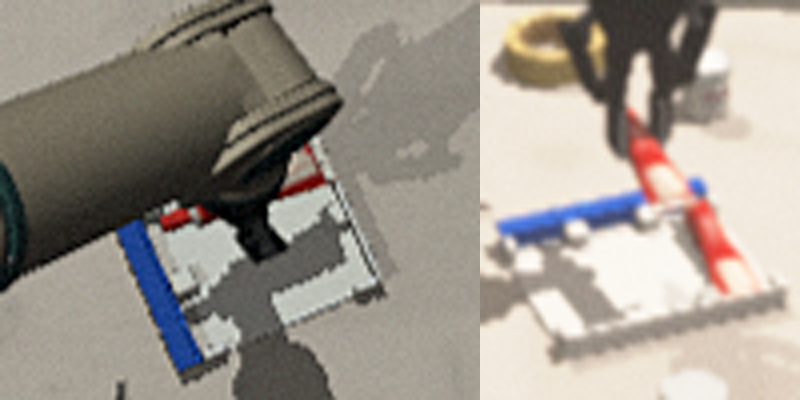

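The held tube_3 now points its cap to the blue end over lane_1, and lane_2's tube is undisturbed. Lowering it.

```bash
python3 -m inch '[[[0,0,3,0.5],[0,0,5.5,0.5],[0,0,7,0.5],[0,0,7.8,0.5],[0,0,7.8,0.5],[0,0,7.8,0.5]]]'
python3 -m inch '[[[0,0,0,0],[0,0,0,0],[0,0,0,0],[0,0,-1,0],[0,0,-3,0],[0,0,-6,0],[0,0,-9,0],[0,0,-9,0]]]' 4.5
python3 d.py 652.8 -250.7 100 40.4
```

```text
clock: 11.95
eef_pos: [529.6, -4.7, 11.5]
tool_rot: [-3.141, 0.0, -1.127]
force: [-0.4, -0.3, -0.5]
width: 26.6
gripper_force: 60.5
clock: 12.62
eef_pos: [532.5, -5.7, 106.9]
tool_rot: [-3.135, -0.005, -1.127]
force: [0.1, 0.1, 0.7]
width: 45.2
gripper_force: 0.0
shift [27.29 -0.35  0.81] turn 255.0 or -105.0 | pos [532.5  -5.7 106.9] yaw -64.6 j7 -1.87 w 45.2 t 12.62 F [0.1 0.1 0.7]
```

```bash
python3 -m inch '[[[3,0,0,-7],[6.5,0,0,-14],[10,0,0,-21],[13.5,-0.1,0,-28],[17,-0.1,0,-35],[20.5,-0.2,0,-42],[24,-0.2,0,-49],[27.4,-0.3,0,-56]]]' 6
python3 -m inch '[[[0,0,0,-7],[0,0,0,-14],[0,0,0,-21],[0,0,0,-28],[0,0,0,-35],[0,0,0,-42],[0,0,0,-49],[0,0,0,-49]]]'
python3 d.py 652.8 -250.7 4.5 40.4
python3 - <<'E'
from h import *
a=get_image("top")
for p in blobs(a,'red',20):
    c=p.mean(0)
    if 270<c[0]<430 and 130<c[1]<220: print(c.round(),len(p),*[np.round(v,2) for v in tube(p,4 if c[0]<365 else 0)])
cv2.imwrite("pics/p4.png",np.hstack([cv2.resize(a[140:240,265:365],(400,400),interpolation=cv2.INTER_CUBIC),cv2.resize(a[115:215,348:448],(400,400),interpolation=cv2.INTER_CUBIC)]))
E
```

```text
clock: 13.28
eef_pos: [650.1, -252.7, 102.3]
tool_rot: [3.14, 0.0, -0.144]
force: [-0.4, -0.1, -0.5]
width: 60.0
gripper_force: 0.0
clock: 13.95
eef_pos: [649.6, -251.0, 102.2]
tool_rot: [3.141, 0.0, 0.708]
force: [0.2, -0.4, 0.8]
width: 59.8
gripper_force: 0.0
shift [0.27 0.18 9.77] turn 0.2 or -359.8 | pos [ 649.6 -251.   102.2] yaw 40.6 j7 -0.25 w 59.8 t 13.95 F [ 0.2 -0.4  0.8]
[311. 174.] 214 [292.31 179.89] [592.68   9.5 ] 1.92 114.68
[314. 194.] 158 [301.45 199.85] [541.83 -15.5 ] 2.11 77.46
```

View pics/p4.png

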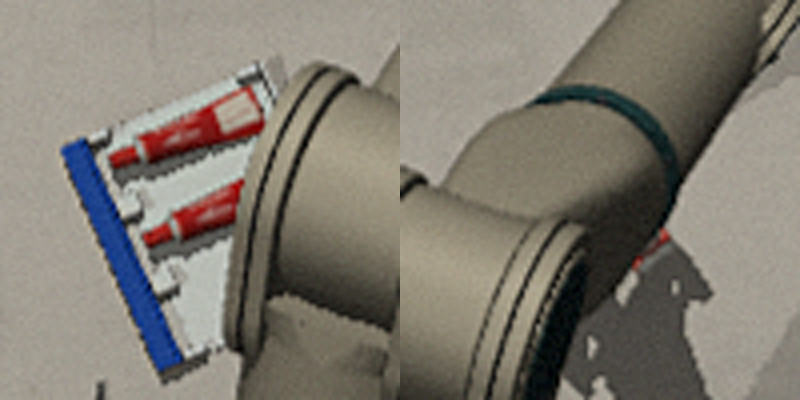

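Both trayed tubes have their caps at the blue end. The lane_2 tube (cap at crop (112,157), tail at (255,108)) looks a few degrees askew, so I'll check it at the end. Gripping the right-hand tube now.

```bash
python3 -m inch '[[[0.2,0.2,3,0.2],[0.2,0.2,5.5,0.2],[0.2,0.2,7.5,0.2],[0.2,0.2,9,0.2],[0.2,0.2,9.7,0.2],[0.2,0.2,9.7,0.2]]]'
python3 -m inch '[[[0,0,0,0],[0,0,0,0],[0,0,0,0],[0,0,0,0],[0,0,0,0],[0,0,0,0]]]' 0
python3 -m inch '[[[0,0,-2,0],[0,0,-5,0],[0,0,-8,0],[0,0,-9.5,0],[0,0,-9.5,-7],[0,0,-9.5,-14],[0,0,-9.5,-21],[0,0,-9.5,-28]]]'
python3 d.py 466.4 -24.7 100 115.6
```

```text
clock: 14.5
eef_pos: [651.6, -250.4, 2.7]
tool_rot: [-3.139, 0.002, 0.701]
force: [-1.1, -0.1, -0.3]
width: 59.8
gripper_force: 0.0
clock: 15.0
eef_pos: [653.9, -251.5, 6.4]
tool_rot: [3.139, -0.001, 0.702]
force: [-0.6, 0.6, 7.2]
width: 25.1
gripper_force: 59.0
clock: 15.67
eef_pos: [652.9, -250.8, 100.2]
tool_rot: [3.141, 0.0, 1.197]
force: [-0.7, -0.4, 0.1]
width: 25.1
gripper_force: 59.1
shift [ 1.424e+01 -2.562e+01 -1.000e-02] turn 313.0 or -47.0 | pos [ 652.9 -250.8  100.2] yaw 68.6 j7 0.13 w 25.1 t 15.67 F [-0.7 -0.4  0.1]
```

```bash
python3 -m inch '[[[1.8,-3.2,0,-6],[3.6,-6.4,0,-12],[5.4,-9.6,0,-18],[7.2,-12.8,0,-24],[9,-16,0,-30],[10.8,-19.2,0,-36],[12.5,-22.4,0,-42],[14.2,-25.6,0,-47]]]'
python3 -m inch '[[[0,0,2,0],[0,0,4,0],[0,0,4,0],[0,0,4,0]]]'
python3 d.py 466.4 -24.7 10.5 115.6
python3 - <<'E'
from h import *
a=get_image("top");b=get_image("side")
for p in blobs(a,'red',20):
    c=p.mean(0)
    if 270<c[0]<430 and 130<c[1]<250: print(c.round(),len(p),*[np.round(v,2) for v in tube(p,4 )])
cv2.imwrite("pics/p5.png",np.hstack([cv2.resize(a[140:240,265:365],(400,400),interpolation=cv2.INTER_CUBIC),cv2.resize(b[160:240,290:370],(400,400),interpolation=cv2.INTER_CUBIC)]))
E
```

```text
clock: 16.33
eef_pos: [466.8, -23.0, 100.2]
tool_rot: [3.14, 0.001, 2.016]
force: [1.9, 0.5, -0.9]
width: 24.8
gripper_force: 59.2
clock: 16.67
eef_pos: [467.4, -24.2, 59.4]
tool_rot: [-3.14, -0.0, 2.011]
force: [0.4, 1.1, -0.4]
width: 25.2
gripper_force: 59.2
shift [-0.   -0.1   4.89] turn 359.6 or -0.4 | pos [467.4 -24.2  59.4] yaw 115.2 j7 0.45 w 25.2 t 16.67 F [ 0.4  1.1 -0.4]
[310. 174.] 161 [292.31 179.89] [592.35   9.38] 1.91 115.92
```

View pics/p5.png

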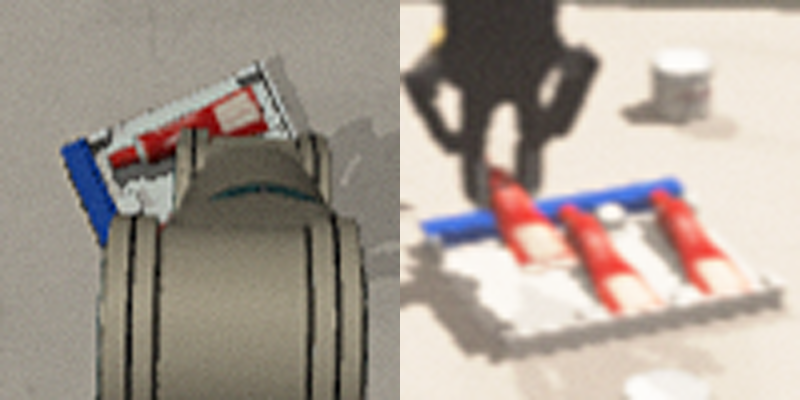

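Side view: tubes 2 and 3 lie flat and roughly parallel in their lanes, and the third is held above lane_0 with its cap to the blue end. Lowering it, then clearing the arm.

```bash
python3 -m inch '[[[0,-0.1,1.5,-0.4],[0,-0.1,3,-0.4],[0,-0.1,4.3,-0.4],[0,-0.1,4.9,-0.4],[0,-0.1,4.9,-0.4],[0,-0.1,4.9,-0.4]]]'
python3 -m inch '[[[0,0,0,0],[0,0,0,0],[0,0,0,0],[0,0,-1,0],[0,0,-4,0],[0,0,-8,0],[0,0,-12,0],[0,0,-12,0]]]' 4.5
python3 -m inch '[[[0,-4,0,0],[0,-8,0,0],[4,-12,0,0],[8,-12,0,0],[12,-12,0,0],[16,-12,0,0],[20,-12,0,0],[24,-12,0,0]]]'
python3 -m inch '[[[4,0,0,0],[8,0,0,0],[12,0,0,0],[16,0,0,0],[20,0,0,0],[20,0,0,0]]]'
python3 - <<'E'
from h import *
a=get_image("top");b=get_image("side")
for p in blobs(a,'red',20):
    c=p.mean(0)
    if 200<c[0]<460 and 130<c[1]<250: print(c.round(),len(p),*[np.round(v,2) for v in tube(p,4 )])
cv2.imwrite("pics/p6.png",np.hstack([cv2.resize(a[150:240,270:360],(400,400),interpolation=cv2.INTER_CUBIC),cv2.resize(b[160:240,290:370],(400,400),interpolation=cv2.INTER_CUBIC)]))
E
```

```text
clock: 17.27
eef_pos: [467.5, -25.4, 10.7]
tool_rot: [3.14, 0.001, 2.018]
force: [0.8, 0.1, -0.4]
width: 24.9
gripper_force: 59.2
clock: 17.93
eef_pos: [470.7, -23.7, 136.6]
tool_rot: [3.131, 0.004, 2.018]
force: [0.7, 0.6, -0.6]
width: 45.0
gripper_force: 0.0
clock: 18.6
eef_pos: [290.8, 50.6, 127.8]
tool_rot: [-3.072, -0.012, 2.034]
force: [-0.3, 1.0, -1.8]
width: 45.2
gripper_force: 0.0
clock: 19.1
eef_pos: [197.8, 236.8, 131.2]
tool_rot: [-3.074, -0.023, 2.044]
force: [-0.5, 0.1, 0.5]
width: 45.2
gripper_force: 0.0
[312. 173.] 199 [292.46 179.08] [593.39   8.47] 1.89 114.91
[344. 209.] 27 [340.22 210.62] [ 508.36 -139.14] 2.06 19.94
[430. 228.] 235 [448.86 223.21] [ 429.27 -352.6 ] -1.32 112.1
```

View pics/p6.png

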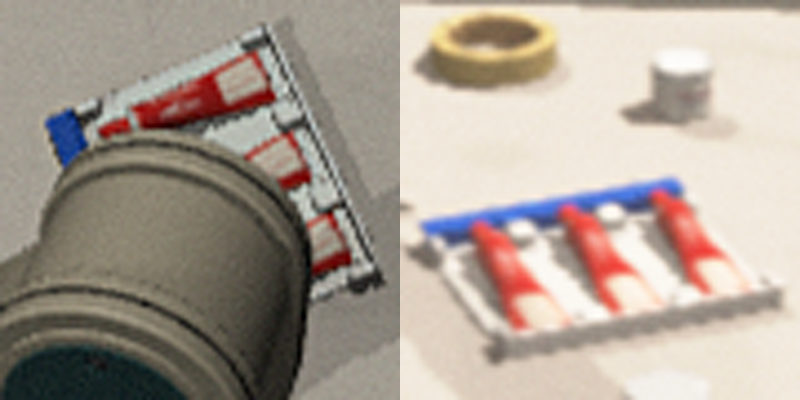

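All three tubes lie flat with their caps at the blue end: cap tips at side crop (480,225), (568,210) and (660,195). The lane_2 tube (cap at top-crop (103,133), tail mid (267,75)) is still skewed, so I'll quantify the skew and straighten it.

```bash
python3 - <<'E'
from h import *
P=onz("top",[[270+103/4.444,150+133/4.444],[270+267/4.444,150+75/4.444]],[20.5,5.5]);print(P.round(1));d=(P[0]-P[1])[:2];print(np.linalg.norm(d),np.degrees(np.arctan2(d[1],d[0])),P.mean(0))
n=np.array([-.433,.901]);t=np.array([-n[1],n[0]])
for q in P: v=q[:2]-[535,-15];print(v@n,v@t)
print(cam('top')[3])
E
python3 d.py 470 80 135 115.6
```

```text
[[569.7  70.8  20.5]
 [618.5 -45.1   5.5]]
125.7806712409444 112.85365584931701 [594.08408439  12.82829337  13.        ]
62.282069507224115 -68.37108214113431
-63.302301943103345 -62.19773998346486
[ 271.59176887   13.39472379 1532.77465464]
shift [-25.74  17.1   -2.05] turn 1.3 or -358.7 | pos [200.1 231.7 130.6] yaw 116.9 j7 -1.61 w 45.0 t 19.2 F [ 0.4  0.1 -0.1]
```

```bash
python3 -c "
from cell import *
print(order.finish_job())"
```

```text
the job is handed in; nothing more can be done
None
```

The job is handed in, verdict not returned: each lane holds one tube with its cap to the blue end, the lane_2 tube about 3–6° skewed but looking flat; the spare tube was left on the table, and I did not re-check the jars and tape roll at the end.

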